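# Hang the dressing mirror on the side hook of its stand

### The arm

A 6-joint arm with a two-finger parallel gripper is mounted at the origin on the work surface. World frame = base frame: x ahead of the robot, y to its left, z up, the work surface at z = 0. Lengths are in mm, angles in rad, forces in N, time in s.
With the tool pointing down it reaches from about 300 to 875 mm from the base axis. Payload 6.4 kg.
Tool frame: the origin (TCP) lies at the very end of the fingers, on their centre line; the grasp point (between the pads) lies 19 mm behind it; z points along the fingers, y is the line along which they close (so a half turn about z gives the same grasp; the last joint's range is limited). The gripper opens to 85 mm and grips with 20 to 120 N. Pads are 22 mm wide; open, the fingers measure 114 mm over their backs; the gripper's body (76 mm by 85 mm) begins 54 mm behind the grasp point. The pads swing forward as they close: fully open they stand 13 mm farther back than shut.
Start: joints at [-1.533, 0.181, 1.607, -0, 1.354, -0.206], TCP at [138.816, -558.007, 231.288] pointing down, gripper open.
Joint ranges: [-2.99, 2.99], [-0.89, 2.07], [0.3, 2.58], [-1.14, 4.28], [0, 2.63], [-3.12, 3.12]. Speed limits (rad/s): [2.57, 2.57, 3.01, 3.14, 3.14, 3.14].

### API

Orientations are given as a rotation vector (axis times angle).
In Python, from plant import manip gives the robot as it stands.
- The arm moves only by the tool servo_tool, never from a script. Its arguments are lists of equal length, an entry for each row: "slide": the shift along the tool's x, y, z in m, a list of three; "twist": the turn, a rotation vector about the tool's x, y, z in degrees, a list of three; "gripper": the gripper's target within -1 to 1 (fully open at 1, half-way at 0, shut at -1). In form: {"slide": [[x, y, z], ...], "twist": [[rx, ry, rz], ...], "gripper": [gripper, ...]}. A call has exactly 5 rows; each row shifts and turns the commanded pose from where the row before left it, along the tool's axes as they then stand; what a row does not reach is not made up. A row lasts 1/8 s, in which the tool goes at most 62.5 mm and 10.7 degrees, less where a joint would pass 70% of its speed; a pose out of reach is approached as far as the arm can. A call with a gripper value outside its range is refused whole. The fingers move at their own pace and stop on an object; "grip_force" is the grip in N (left out, the last holds). Time passes only in rows, so rows that do not move let the fingers close, or fill a call up. It gives the time, the measured TCP pose, the force, the opening and the grip force at its end, in the units of the state.
- manip.read_state(): the state, without advancing time (a new reading comes with each control period).
- manip.get_image(name): name is "side" or "top"; returns a dict with "pixels" (420x560x3 uint8, blue, green, red), "camera_matrix" (3x3 intrinsics, pixels), "R" (3x3) and "t" (3): a world point X has camera coordinates R X + t. Camera axes: x right, y down, z forward; pixel columns grow to the right and rows downward; lengths in mm; the calibration is good to about 2 mm. A picture is of the moment at which its call begins. There is no depth.
- manip.finish_job(): hands the job in; it is judged then, once.
The state is a dict: "t": time; "joint_positions": joint angles; "joint_vel": joint speeds; "tau": joint torques, N m; "ee_pos": TCP position; "tcp_rot": TCP orientation; "wrist_force": force on the tool from outside, world axes, zero at the start; "wrist_torque": the same for the moment, N m; "finger_gap": finger opening in mm; "grip_force": force on a finger pad.
Only numpy, scipy, OpenCV 4.12 (cv2) and the standard library are available. Lean on these libraries where they do the work, as an engineer would, in place of code of your own. Each camera call takes 0.05 s, during which the arm holds its last target. There are 200 camera calls.

### The job

Hang the small oak-framed mirror back on its dresser stand so that it hangs straight on its own, back to the stand. Nobody has measured how high the hook is clamped, so feel for it: set the brass stud on the mirror's back down on the hook's outer ledge, clear of the upper lip, then slide it in from that open side under the lip and let it down gently into the throat without dropping it in. Never press the mirror on the stand with more than 25 N, and leave the watch box, jar, vase and glasses where they are.

Things in the scene. Friction and masses are not known exactly. Their poses are not given: they have to be found in the camera images.
- mirror: Mirror in an upright oak frame, 24 thick (x) x 130 wide (y) x 200 mm tall (z), about 0.42 kg (varies), standing loose on its lower edge. Origin: centre of the underside. -x: glass front, +x: back with the stud. Grip: the top rail, 32 mm tall, pinched front to back from above at mid width; fingertips at most 40 mm below the top edge, for the hook's lip lies behind the frame there.
- stud (a point): Middle of the brass stud on the mirror's back, at (19, 0, 128) mm in the mirror's frame: 72 mm below the top edge, 7 mm behind the back face. A round pin along the mirror's x, 8 mm thick, 14 mm free between the back face and its round head (16 mm wide, 4 mm thick).
- stand: Fixed stand; z up. Origin: on the dresser straight below the middle of the hook's throat. The mirror hangs on its -x side, back to the stand, axes parallel to the stand's; +y is the hook's open side. Walnut base 12 mm thick, x -78 to 48, y -88 to 48 mm. 14 mm steel post, 241 mm tall, at x 12, y -45 mm; the hook is bent from 6 mm steel rod in the plane x = 0, on a brass collar clamped to the post.
- ledge (a point): Mark on the stand at its (0, 37, 182.5) mm: over the hook's outer ledge, at the middle of the clamping range. The real height is NOT measured: the ledge's flat top lies 170 to 195 mm above the dresser. The ledge is level, y 11 to 45 mm (end bent down to y 50), open from above for a stud at y 32 to 44 mm. A stud rests on it with its centre 4 mm above its top. The collar never slips.
- throat (a point): Mark on the stand at its (0, 0, 174.5) mm: middle of a seated stud if the hook is at mid-height (real: 162 to 187 mm, 12 mm below a stud on the ledge). U-shaped, y -6 to 6 mm. Its upright back (face at y -6 mm) stops a stud at y -2 mm. Over it a lip, a level rod ending at y 25 mm, leaves a 13 mm gap above the ledge. Stud's middle within 3 mm of x = 0: rod between frame and head.
- rest (a point): Middle of the stand's lower rest, at its (-3, 2, 75) mm: two rubber pads at y -30 and 34 mm, faces at x -3 mm, against which the lower back of the hung mirror leans.
- watch_box: Bystander: closed dark wooden watch box 112 x 132 x 76 mm tall, loose; origin at the centre of its underside.
- jar: Bystander: lever-top glass jar, 72 mm in diameter, 102 mm tall, loose on the slate tray; origin at the centre of its underside.
- bud_vase: Bystander: blue ceramic bud vase, at most 66 mm in diameter, 98 mm tall, loose on the slate tray; origin at the centre of its underside.
- glasses: Bystander: folded steel reading glasses, about 66 x 120 x 36 mm tall, loose on the slate tray; origin on the underside.
- slate_tray: Fixed flat slate tray 160 x 270 x 10 mm; origin at the centre of its underside.
Things that resemble listed ones, but are neither listed nor needed, are in the scene too. Leave any purple look-alike of the stand alone.

How it is judged (in metres and radians):
On the way:
1. the mirror's stud is set down on the outer ledge of the hook, clear of the lip and in the hook's plane (mirror and stand in touch) (contact force between mirror and stand above 0.4 N and height (world z) of stud between 0.168 and 0.204 m and y of stud in the frame of stand between 0.0305 and 0.055 m and x of stud in the frame of stand between -0.008 and 0.008 m), for 0.1 s.
At the end, for the whole second after the job is handed in: The mirror hangs at rest on the stand alone (over 2 N): stud in the throat (within 5 mm of its centre along the stand's y, 7 mm of the hook's plane along x, 157 to 190 mm above the dresser, so not on ledge or lip), upright within 0.17 rad, back to the stand within 0.25 rad (y of stud in the frame of stand between -0.005 and 0.005 m and x of stud in the frame of stand between -0.007 and 0.007 m and height (world z) of stud between 0.157 and 0.19 m and contact force between mirror and stand above 2 N and angle between mirror's own z axis and vertical below 0.17 rad and angle between the x axis of mirror and the x axis of stand, either way round below 0.25 rad and linear speed of mirror below 0.03 m/s); the robot touches nothing.
It fails at once if the mirror pressed or dropped against the stand with more than 25 N (contact force between mirror and stand above 25 N).
It fails at once if the mirror let drop into the throat (faster than 0.25 m/s with its stud between throat and lip) (linear speed of mirror above 0.25 m/s and height (world z) of stud between 0.155 and 0.206 m and y of stud in the frame of stand between -0.01 and 0.012 m and x of stud in the frame of stand between -0.01 and 0.01 m).
It fails at once if the arm or gripper pressed against the stand with more than 25 N (contact force between any of the arm, the fingers and stand above 25 N).
It fails at once if the mirror tipped by more than 0.5 rad (angle between mirror's own z axis and vertical above 0.5 rad).
It fails at once if a bystander (watch box, jar, vase or glasses) shifted by more than 15 mm (distance of any of watch_box, jar, bud_vase, glasses from where it was at the start of the episode above 0.015 m).
It also fails if it takes over 48 s, if anything falls off the work surface, if the arm or the gripper's body presses on something with over 40 N, if the wrist force passes 120 N, or if a joint passes its speed limit or range.

## Working session

There is one attempt and no reset: what is moved stays moved. The work goes in short steps, Python scripts to look and compute and a tool call to move; the robot and the scene stay as the last step left them, time stands still between calls to the robot, and variables do not carry over. Pictures are saved under pics/ and viewed, at most 10 in all, crops included, and the job is handed in when it is done.

Besides the shell and the picture viewer there is one more tool, called after "Emit:" as name(argument=value, ...), one argument or row to a line, values as JSON. servo_tool: Moves the arm, as the interface text tells. Its arguments: {"type":"object","properties":{"slide":{"type":"array"},"twist":{"type":"array"},"gripper":{"type":"array"},"grip_force":{"type":"number"}},"required":["slide","twist","gripper"]}

```bash
mkdir -p pics
python3 - <<'E'
from plant import manip
import cv2,numpy as np,pickle
for n in("side","top"):
    d=manip.get_image(n);cv2.imwrite(f"pics/{n}0.png",d["pixels"])
    pickle.dump({k:np.array(d[k]) for k in("camera_matrix","R","t")},open(n+".pkl","wb"))
    print(n,np.array(d["camera_matrix"]).round(1).tolist(),np.array(d["R"]).round(3).tolist(),np.array(d["t"]).round(1).tolist())
s=manip.read_state();print({k:np.round(v,3).tolist() for k,v in s.items()})
E
```

```text
side [[511.4, 0.0, 279.1], [0.0, 511.4, 207.5], [0.0, 0.0, 1.0]] [[-0.875, -0.483, -0.019], [-0.249, 0.482, -0.84], [0.415, -0.731, -0.542]] [498.0, 302.8, 1174.3]
top [[499.5, 0.0, 277.3], [0.0, 499.5, 218.9], [0.0, 0.0, 1.0]] [[0.01, -1.0, 0.011], [-0.986, -0.012, -0.168], [0.168, -0.009, -0.986]] [-55.2, 598.7, 1413.3]
{'t': 0.1, 'joint_positions': [-1.533, 0.181, 1.608, 0.0, 1.354, -0.206], 'joint_vel': [-0.0, -0.001, -0.002, 0.0, -0.0, 0.001], 'tau': [0.001, -44.587, -35.224, -0.0, 0.004, -0.0], 'ee_pos': [138.787, -557.494, 230.485], 'tcp_rot': [-3.117, -0.382, -0.0], 'wrist_force': [0.336, -0.085, -0.533], 'wrist_torque': [0.068, 0.038, -0.004], 'grip_force': 0.0, 'finger_gap': 84.97}
```

View pics/side0.png

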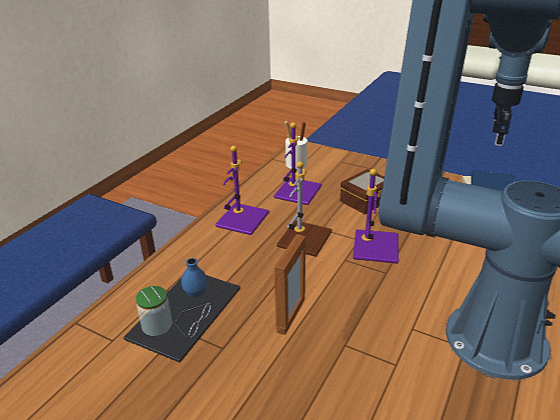

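View pics/top0.png

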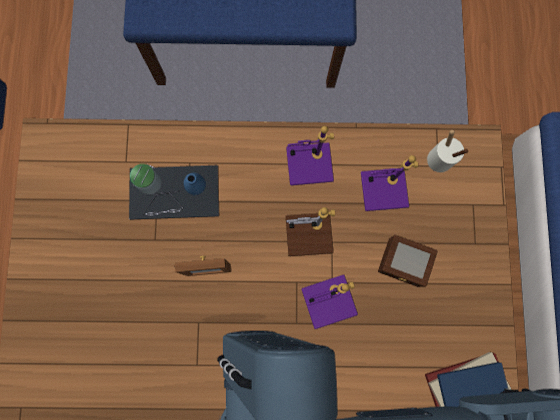

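The side view shows the mirror at about (290,285) and the walnut stand at (302,235). In the top view the mirror's top edge is near (203,265) with its stud at (203,257), and the stand base is near (310,234) among three purple look-alikes. I'll zoom in on both.

Run:
```python
import cv2,numpy as np
t=cv2.imread("pics/top0.png")[190:290,165:365];cv2.imwrite("pics/tc.png",cv2.resize(t,None,fx=4,fy=4,interpolation=cv2.INTER_CUBIC))
s=cv2.imread("pics/side0.png")[150:340,225:375];cv2.imwrite("pics/sc.png",cv2.resize(s,None,fx=3.1,fy=3.1,interpolation=cv2.INTER_CUBIC))
```

```text
(no output)
```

View pics/tc.png

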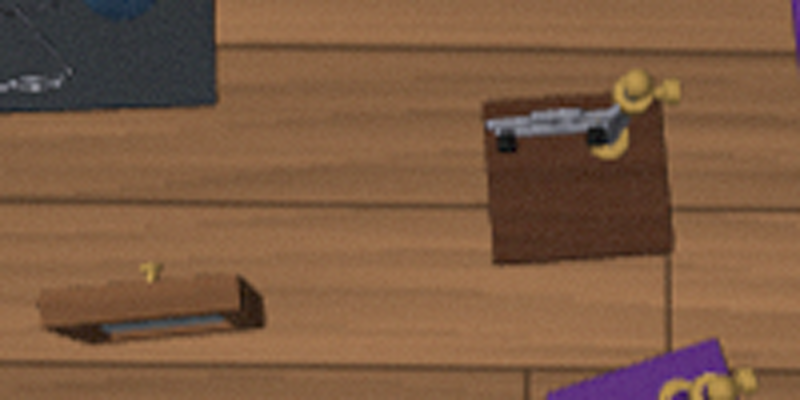

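View pics/sc.png

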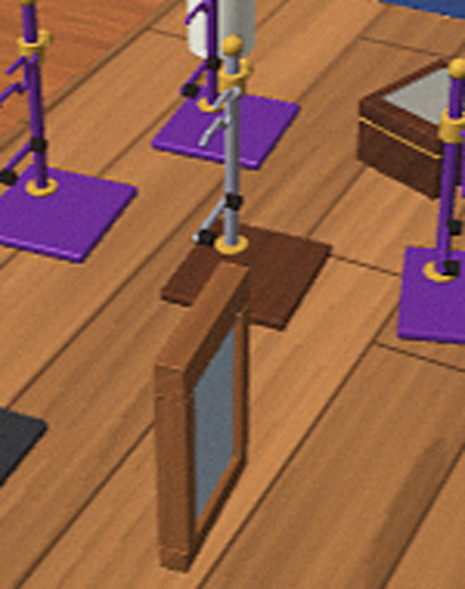

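```bash
cat > h.py <<'E'
import numpy as np,pickle
from scipy.optimize import least_squares
C={n:pickle.load(open(n+".pkl","rb")) for n in("side","top")}
def proj(n,X):
    c=C[n];p=(c["camera_matrix"]@(c["R"]@np.atleast_2d(X).T+c["t"].reshape(3,1))).T
    return p[:,:2]/p[:,2:]
def world(q,P):
    c,s=np.cos(q[2]),np.sin(q[2]);P=np.atleast_2d(P).astype(float)
    return np.c_[q[0]+c*P[:,0]-s*P[:,1],q[1]+s*P[:,0]+c*P[:,1],P[:,2]]
OFF={"top":(165,190,4),"side":(225,150,3.1)}
def full(n,p):
    a,b,s=OFF[n];p=np.array(p,float);return (p+.5)/s-.5+[a,b]
def fit(obs,q0):
    f=lambda q:np.concatenate([(proj(n,world(q,P))-full(n,p)).ravel() for n,P,p in obs])
    r=least_squares(f,q0,loss="soft_l1");print(r.x.round(3),r.fun.reshape(-1,2).round(1).tolist());return r.x
E
python3 - <<'E'
from h import *
m=[("side",(12,65,200),(156,365)),("side",(-12,65,200),(190,392)),("side",(-12,-65,200),(248,285)),("side",(12,-65,200),(222,266)),
("side",(12,65,0),(161,560)),("side",(-12,65,0),(187,572)),
("top",(12,65,200),(40,301)),("top",(12,-65,200),(240,275)),("top",(-12,-65,0),(264,326)),("top",(-12,65,0),(98,343)),("top",(31,0,128),(151,266))]
fit(m,[500,150,0])
s=[("side",(48,48,12),(163,293)),("side",(-78,48,12),(282,323)),("side",(-78,-88,12),(330,247)),
("top",(48,48,12),(483,102)),("top",(-78,48,12),(493,262)),("top",(-78,-88,12),(673,250)),("side",(12,-45,241),(232,48)),("top",(12,-45,241),(635,92))]
q=fit(s,[550,-100,0])
for h in(170,182,195):
  for P in((0,45,h-3),(0,25,h+16)):
    for n in("side","top"):
        a,b,k=OFF[n];print(h,P,n,((proj(n,world(q,P))-[a,b]+.5)*k-.5).round(0).tolist())
E
```

```text
[4.50357e+02 1.52562e+02 1.19000e-01] [[-0.2, -0.5], [-0.7, -6.7], [1.1, -5.9], [-0.2, -1.9], [0.2, 2.6], [1.3, 1.5], [-0.6, -1.6], [-0.4, -0.5], [0.6, 0.8], [-1.5, 1.3], [0.0, -0.2]]
[ 5.75464e+02 -1.21307e+02  8.50000e-02] [[-1.8, -0.2], [0.8, 0.6], [1.2, -0.8], [-1.2, -0.5], [-0.4, 1.1], [0.1, 0.8], [-0.1, -3.5], [0.4, -2.5]]
170 (0, 45, 167) side [[205.0, 160.0]]
170 (0, 45, 167) top [[494.0, 129.0]]
170 (0, 25, 186) side [[214.0, 131.0]]
170 (0, 25, 186) top [[525.0, 122.0]]
182 (0, 45, 179) side [[205.0, 149.0]]
182 (0, 45, 179) top [[494.0, 126.0]]
182 (0, 25, 198) side [[214.0, 119.0]]
182 (0, 25, 198) top [[526.0, 119.0]]
195 (0, 45, 192) side [[205.0, 136.0]]
195 (0, 45, 192) top [[495.0, 123.0]]
195 (0, 25, 211) side [[214.0, 106.0]]
195 (0, 25, 211) top [[527.0, 116.0]]
```

Run:
```python
from h import *
import cv2
M=[450.4,152.6,.119];S=[575.5,-121.3,.085]
def box(x0,x1,y0,y1,z0,z1):
    v=[(x,y,z) for x in(x0,x1) for y in(y0,y1) for z in(z0,z1)]
    return [(v[i],v[j]) for i in range(8) for j in range(i) if bin(i^j).count("1")==1]
E=[(M,e) for e in box(-12,12,-65,65,0,200)+[((12,0,128),(31,0,128))]]+[(S,e) for e in box(-78,48,-88,48,0,12)+[((12,-45,12),(12,-45,241)),((0,11,190),(0,45,190))]]
def ov(n,a,b,w,h,k):
    im=cv2.imread(f"pics/{n}0.png")[b:b+h,a:a+w];im=cv2.resize(im,None,fx=k,fy=k,interpolation=cv2.INTER_CUBIC)
    for q,e in E:
        p=(proj(n,world(q,e))-[a,b]+.5)*k-.5
        p=[tuple(int(v*8) for v in r) for r in p];cv2.line(im,p[0],p[1],(0,255,0),1,cv2.LINE_AA,3)
    return im
A=ov("side",255,155,90,185,3.2);B=ov("top",165,195,84,85,4.0);D=ov("top",280,195,60,85,4)
o=np.zeros((600,800,3),np.uint8);o[:A.shape[0],:A.shape[1]]=A
o=np.zeros((600,800,3),np.uint8);o[:592,:288]=A[:592];o[:340,300:636]=B;o[:340-90,640:800]=0
D2=ov("top",280,200,60,60,4.2);o[345:345+252,300:552]=D2
cv2.imwrite("pics/ov.png",o)
```

```text
(no output)
```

View pics/ov.png

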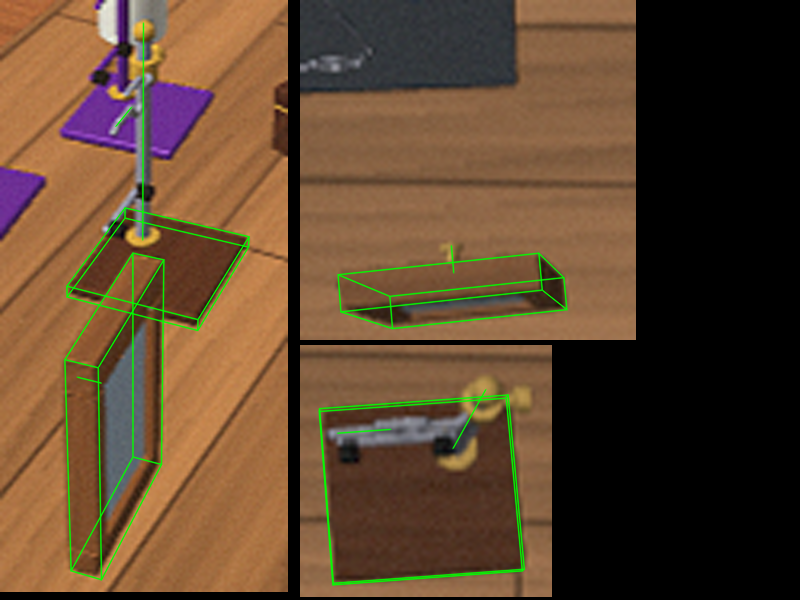

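The overlay fits both objects well: mirror at (450,153) with yaw 0.119, stand at (575,-121) with yaw 0.085, ledge at roughly 190 mm. Now I'll move above the mirror.

Emit:
servo_tool(
  slide=[
    [0.0316,-0.0409,-0.02],
    [0.0316,-0.0409,-0.02],
    [0.0316,-0.0409,-0.02],
    [0.0316,-0.0409,-0.02],
    [0.0316,-0.0409,-0.02],
  ],
  twist=[
    [0,0,0],
    [0,0,0],
    [0,0,0],
    [0,0,0],
    [0,0,0],
  ],
  gripper=[1,1,1,1,1],
  grip_force=40,
)

```text
t: 0.72
ee_pos: [243.1, -319.6, 331.6]
tcp_rot: [-3.118, -0.381, -0.0]
wrist_force: [0.9, -0.6, 0.3]
finger_gap: 85.5
grip_force: 0.0
```

Emit:
servo_tool(
  slide=[
    [0.0316,-0.0409,0],
    [0.0316,-0.0409,0],
    [0.0316,-0.0409,0],
    [0.0316,-0.0409,0],
    [0.0316,-0.0409,0],
  ],
  twist=[
    [0,0,0],
    [0,0,0],
    [0,0,0],
    [0,0,0],
    [0,0,0],
  ],
  gripper=[1,1,1,1,1],
)

```text
t: 1.35
ee_pos: [346.9, -83.2, 331.2]
tcp_rot: [3.118, 0.381, 0.001]
wrist_force: [0.8, -0.3, 0.1]
finger_gap: 85.4
grip_force: 0.0
```

Emit:
servo_tool(
  slide=[
    [0.0316,-0.0409,0],
    [0.0316,-0.0409,0],
    [0.0316,-0.0409,0],
    [0.0316,-0.0409,0],
    [0.0316,-0.0409,0],
  ],
  twist=[
    [0,0,0],
    [0,0,0],
    [0,0,0],
    [0,0,0],
    [0,0,0],
  ],
  gripper=[1,1,1,1,1],
)

```text
t: 1.98
ee_pos: [450.9, 153.6, 331.0]
tcp_rot: [3.118, 0.383, -0.0]
wrist_force: [0.9, -0.4, 1.0]
finger_gap: 85.5
grip_force: 0.0
```

Emit:
servo_tool(
  slide=[
    [0,0,0],
    [0,0,0],
    [0,0,0],
    [0,0,0],
    [0,0,0],
  ],
  twist=[
    [0,0,-10.5],
    [0,0,-10.5],
    [0,0,-10.5],
    [0,0,-10.5],
    [0,0,-10.5],
  ],
  gripper=[1,1,1,1,1],
)

```text
t: 2.6
ee_pos: [450.4, 151.8, 330.8]
tcp_rot: [-2.622, -1.73, 0.001]
wrist_force: [-0.5, 0.1, -0.5]
finger_gap: 85.7
grip_force: 0.0
```

Emit:
servo_tool(
  slide=[
    [0,0,0],
    [0,0,0],
    [0,0,0],
    [0,0,0],
    [0,0,0],
  ],
  twist=[
    [0,0,-10.5],
    [0,0,-10.5],
    [0,0,-9.4],
    [0,0,0],
    [0,0,0],
  ],
  gripper=[1,1,1,1,1],
)

```text
t: 3.22
ee_pos: [450.6, 151.8, 331.1]
tcp_rot: [-2.088, -2.347, 0.0]
wrist_force: [0.1, -0.1, -0.2]
finger_gap: 85.5
grip_force: 0.0
```

Emit:
servo_tool(
  slide=[
    [0,0,0.04],
    [0,0,0.04],
    [0,0,0.04],
    [0,0,0.03],
    [0,0,0.018],
  ],
  twist=[
    [0,0,0],
    [0,0,0],
    [0,0,0],
    [0,0,0],
    [0,0,0],
  ],
  gripper=[1,1,1,1,1],
)

```text
t: 3.85
ee_pos: [449.7, 151.7, 161.4]
tcp_rot: [-2.086, -2.346, 0.003]
wrist_force: [0.2, 0.3, 1.1]
finger_gap: 85.1
grip_force: 0.0
```

Emit:
servo_tool(
  slide=[
    [0,0,0],
    [0,0,0],
    [0,0,0],
    [0,0,0],
    [0,0,0],
  ],
  twist=[
    [0,0,0],
    [0,0,0],
    [0,0,0],
    [0,0,0],
    [0,0,0],
  ],
  gripper=[0,-0.2,-0.4,-0.6,-0.6],
)

```text
t: 4.47
ee_pos: [451.6, 151.9, 164.5]
tcp_rot: [2.083, 2.349, 0.003]
wrist_force: [0.7, 0.0, 5.3]
finger_gap: 23.4
grip_force: 41.9
```

Emit:
servo_tool(
  slide=[
    [0,0,-0.015],
    [0,0,-0.025],
    [0,0,-0.03],
    [0,0,-0.03],
    [0,0,-0.025],
  ],
  twist=[
    [0,0,0],
    [0,0,0.5],
    [0,0,0.5],
    [0,0,0.5],
    [0,0,0.5],
  ],
  gripper=[-0.6,-0.6,-0.6,-0.6,-0.6],
)

```text
t: 5.1
ee_pos: [450.2, 151.7, 289.5]
tcp_rot: [-2.125, -2.313, 0.001]
wrist_force: [0.5, -0.5, -5.1]
finger_gap: 23.5
grip_force: 40.5
```

Emit:
servo_tool(
  slide=[
    [-0.0245,0.0081,0],
    [-0.0245,0.0081,0],
    [-0.0245,0.0081,0],
    [-0.0245,0.0081,0],
    [-0.0245,0.0081,0],
  ],
  twist=[
    [0,0,0],
    [0,0,0],
    [0,0,0],
    [0,0,0],
    [0,0,0],
  ],
  gripper=[-0.6,-0.6,-0.6,-0.6,-0.6],
)

```text
t: 5.72
ee_pos: [501.0, 32.5, 288.1]
tcp_rot: [-2.124, -2.313, 0.001]
wrist_force: [0.1, -0.3, -4.3]
finger_gap: 23.4
grip_force: 39.9
```

Emit:
servo_tool(
  slide=[
    [-0.0245,0.0081,0],
    [-0.0245,0.0081,0],
    [-0.0245,0.0081,0],
    [-0.0245,0.0081,0],
    [-0.0245,0.0081,0],
  ],
  twist=[
    [0,0,0],
    [0,0,0],
    [0,0,0],
    [0,0,0],
    [0,0,0],
  ],
  gripper=[-0.6,-0.6,-0.6,-0.6,-0.6],
)

```text
t: 6.35
ee_pos: [552.4, -86.6, 288.2]
tcp_rot: [-2.125, -2.313, 0.0]
wrist_force: [-0.0, 0.4, -3.0]
finger_gap: 23.7
grip_force: 39.9
```

Emit:
servo_tool(
  slide=[
    [0,0,0],
    [0,0,0],
    [0,0,0],
    [0,0,0],
    [0,0,0],
  ],
  twist=[
    [0,0,0],
    [0,0,0],
    [0,0,0],
    [0,0,0],
    [0,0,0],
  ],
  gripper=[-0.6,-0.6,-0.6,-0.6,-0.6],
)

```text
t: 6.98
ee_pos: [552.2, -85.1, 288.4]
tcp_rot: [2.124, 2.314, 0.0]
wrist_force: [0.2, 0.0, -3.6]
finger_gap: 23.7
grip_force: 40.1
```

Run:
```python
from plant import manip
import cv2,numpy as np
s=manip.read_state();print({k:np.round(s[k],3).tolist() for k in("ee_pos","tcp_rot","wrist_force","wrist_torque","joint_positions")})
o=np.zeros((600,800,3),np.uint8)
a=manip.get_image("side")["pixels"];b=manip.get_image("top")["pixels"]
cv2.imwrite("pics/side1.png",a);cv2.imwrite("pics/top1.png",b)
A=cv2.resize(a[130:280,240:340],None,fx=4,fy=4,interpolation=cv2.INTER_CUBIC);B=cv2.resize(b[190:290,260:355],None,fx=4,fy=4,interpolation=cv2.INTER_CUBIC)
o[:600,:400]=A;o[:400,410:790]=B
cv2.imwrite("pics/c1.png",o)
```

```text
{'ee_pos': [552.17, -85.056, 288.419], 'tcp_rot': [2.124, 2.314, 0.0], 'wrist_force': [0.227, 0.009, -3.605], 'wrist_torque': [-0.002, 0.018, -0.014], 'joint_positions': [-0.365, 0.101, 1.581, 0.0, 1.459, -0.451]}
```

View pics/c1.png

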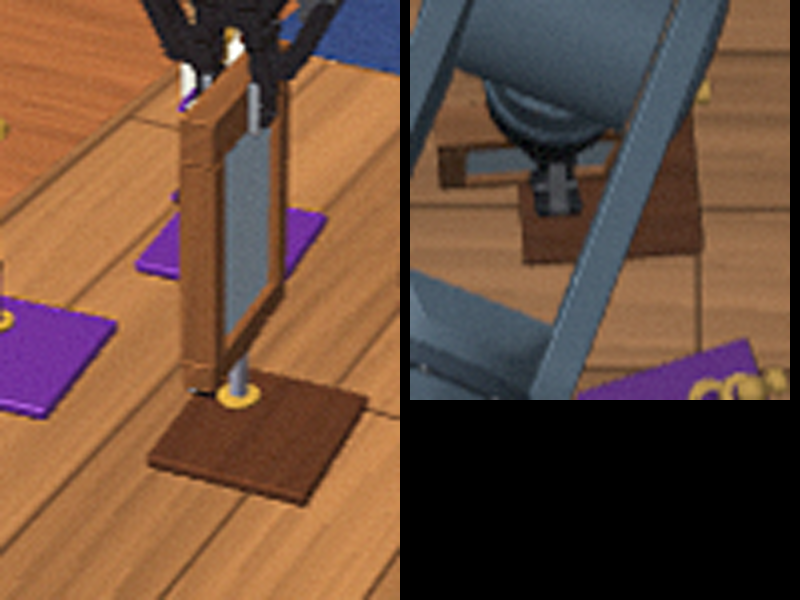

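Run:
```python
from h import *
import cv2
S=[575.5,-121.3,.085]
im={n:cv2.GaussianBlur(cv2.cvtColor(cv2.imread(f"pics/{n}0.png"),cv2.COLOR_BGR2HSV)[...,1].astype(np.float32),(0,0),.6) for n in("side","top")}
ys=np.linspace(14,45,20);yl=np.linspace(0,24,15)
def sc(n,dx,dy,h):
    P=np.r_[np.c_[ys*0+dx,ys+dy,ys*0+h-3],np.c_[yl*0+dx,yl+dy,yl*0+h+16]]
    p=proj(n,world(S,P)).astype(np.float32)
    v=cv2.remap(im[n],p[:,:1],p[:,1:],cv2.INTER_LINEAR).ravel();return v[:20].mean(),v[20:].mean()
print("side sat vs h rows, dx cols -8..8")
for h in range(174,202,3):print(h,[tuple(int(x) for x in sc("side",dx,0,h)) for dx in(-8,-4,0,4,8)])
print("top");
for h in(182,188,194):print(h,[tuple(int(x) for x in sc("top",dx,0,h)) for dx in(-9,-6,-3,0,3,6,9)])
# mirror check
M=[552.2-.066,-85.1+.8,.085];z=124
for P in((12,65,0),(-12,65,0),(-12,-65,0),(-12,65,200),(12,65,200)):
    w=world(M,P);w[:,2]+=z;print(P,((proj("side",w)-[240,130]+.5)*4-.5).round(0).tolist(),((proj("top",w)-[260,190]+.5)*4-.5).round(0).tolist())
```

```text
side sat vs h rows, dx cols -8..8
174 [(138, 22), (169, 29), (174, 51), (171, 122), (132, 169)]
177 [(137, 19), (170, 32), (175, 87), (155, 157), (97, 165)]
180 [(138, 21), (172, 52), (174, 122), (118, 158), (74, 147)]
183 [(139, 29), (173, 78), (156, 138), (71, 133), (76, 133)]
186 [(138, 41), (164, 94), (110, 125), (42, 103), (106, 136)]
189 [(133, 45), (138, 92), (61, 91), (50, 87), (146, 153)]
192 [(121, 44), (96, 75), (35, 58), (89, 97), (172, 168)]
195 [(99, 43), (52, 52), (44, 54), (138, 134), (180, 171)]
198 [(68, 38), (36, 45), (88, 87), (170, 165), (177, 166)]
201 [(42, 41), (59, 67), (140, 138), (174, 171), (174, 166)]
top
182 [(76, 30), (32, 19), (21, 19), (19, 19), (24, 32), (67, 87), (127, 142)]
188 [(61, 23), (26, 19), (20, 19), (19, 20), (32, 45), (91, 112), (137, 145)]
194 [(44, 20), (22, 19), (19, 19), (20, 23), (44, 61), (113, 133), (144, 146)]
(12, 65, 0) [[182.0, 388.0]] [[28.0, 157.0]]
(-12, 65, 0) [[215.0, 396.0]] [[31.0, 191.0]]
(-12, -65, 0) [[286.0, 298.0]] [[218.0, 178.0]]
(-12, 65, 200) [[214.0, 126.0]] [[28.0, 147.0]]
(12, 65, 200) [[178.0, 119.0]] [[25.0, 107.0]]
```

Emit:
servo_tool(
  slide=[
    [-0.0005,0.0025,0.01],
    [0,0,0.015],
    [0,0,0.012],
    [0,0,0.008],
    [0,0,0.003],
  ],
  twist=[
    [0,0,0],
    [0,0,0],
    [0,0,0],
    [0,0,0],
    [0,0,0],
  ],
  gripper=[-0.6,-0.6,-0.6,-0.6,-0.6],
)

```text
t: 7.7
ee_pos: [554.4, -85.7, 239.4]
tcp_rot: [-2.124, -2.313, 0.001]
wrist_force: [-0.3, -0.1, -4.3]
finger_gap: 23.6
grip_force: 40.0
```

Emit:
servo_tool(
  slide=[
    [0,0,0.001],
    [0,0,0.001],
    [0,0,0.001],
    [0,0,0],
    [0,0,0],
  ],
  twist=[
    [0,0,0],
    [0,0,0],
    [0,0,0],
    [0,0,0],
    [0,0,0],
  ],
  gripper=[-0.6,-0.6,-0.6,-0.6,-0.6],
)

```text
t: 8.32
ee_pos: [554.8, -85.8, 237.4]
tcp_rot: [2.125, 2.314, 0.0]
wrist_force: [0.2, -0.1, -4.8]
finger_gap: 23.5
grip_force: 40.0
```

Emit:
servo_tool(
  slide=[
    [0,0,0.001],
    [0,0,0.001],
    [0,0,0.001],
    [0,0,0],
    [0,0,0],
  ],
  twist=[
    [0,0,0],
    [0,0,0],
    [0,0,0],
    [0,0,0],
    [0,0,0],
  ],
  gripper=[-0.6,-0.6,-0.6,-0.6,-0.6],
)

```text
t: 8.95
ee_pos: [554.7, -85.8, 234.3]
tcp_rot: [-2.125, -2.314, -0.0]
wrist_force: [0.3, 0.1, -4.1]
finger_gap: 23.3
grip_force: 40.0
```

Emit:
servo_tool(
  slide=[
    [0,0,0.001],
    [0,0,0.001],
    [0,0,0],
    [0,0,0],
    [0,0,0],
  ],
  twist=[
    [0,0,0],
    [0,0,0],
    [0,0,0],
    [0,0,0],
    [0,0,0],
  ],
  gripper=[-0.6,-0.6,-0.6,-0.6,-0.6],
)

```text
t: 9.57
ee_pos: [554.8, -85.8, 232.3]
tcp_rot: [2.125, 2.314, 0.0]
wrist_force: [1.0, 0.4, -4.0]
finger_gap: 23.3
grip_force: 40.0
```

Emit:
servo_tool(
  slide=[
    [0,0,0.001],
    [0,0,0.0005],
    [0,0,0],
    [0,0,0],
    [0,0,0],
  ],
  twist=[
    [0,0,0],
    [0,0,0],
    [0,0,0],
    [0,0,0],
    [0,0,0],
  ],
  gripper=[-0.6,-0.6,-0.6,-0.6,-0.6],
)

```text
t: 10.2
ee_pos: [554.9, -85.8, 231.1]
tcp_rot: [2.125, 2.313, 0.0]
wrist_force: [-2.0, 0.4, 0.3]
finger_gap: 24.2
grip_force: 40.6
```

Emit:
servo_tool(
  slide=[
    [0,-0.001,-0.0003],
    [0,-0.001,0],
    [0,0,0],
    [0,0,0],
    [0,0,0],
  ],
  twist=[
    [0,0,0],
    [0,0,0],
    [0,0,0],
    [0,0,0],
    [0,0,0],
  ],
  gripper=[-0.6,-0.6,-0.6,-0.6,-0.6],
)

```text
t: 10.82
ee_pos: [552.8, -86.0, 231.2]
tcp_rot: [2.125, 2.314, 0.0]
wrist_force: [-0.0, -0.8, -0.8]
finger_gap: 23.6
grip_force: 40.5
```

Run:
```python
from plant import manip
import numpy as np
s=manip.read_state();print({k:np.round(s[k],3).tolist() for k in("ee_pos","tcp_rot","wrist_force","wrist_torque")})
```

```text
{'ee_pos': [552.81, -85.998, 231.178], 'tcp_rot': [2.125, 2.314, 0.0], 'wrist_force': [-0.037, -0.841, -0.835], 'wrist_torque': [-0.073, -0.256, 0.014]}
```

Emit:
servo_tool(
  slide=[
    [0,0,-0.0025],
    [-0.004,0,0],
    [-0.008,0,0],
    [-0.008,0,0],
    [-0.004,0,0],
  ],
  twist=[
    [0,0,0],
    [0,0,0],
    [0,0,0],
    [0,0,0],
    [0,0,0],
  ],
  gripper=[-0.6,-0.6,-0.6,-0.6,-0.6],
)

```text
t: 11.45
ee_pos: [554.7, -110.7, 233.4]
tcp_rot: [-2.126, -2.313, 0.0]
wrist_force: [-0.0, -0.2, -4.0]
finger_gap: 23.3
grip_force: 40.1
```

Free under the lip; continue.

Emit:
servo_tool(
  slide=[
    [-0.004,0,0],
    [-0.004,0,0],
    [-0.003,0,0],
    [0,0,0],
    [0,0,0],
  ],
  twist=[
    [0,0,0],
    [0,0,0],
    [0,0,0],
    [0,0,0],
    [0,0,0],
  ],
  gripper=[-0.6,-0.6,-0.6,-0.6,-0.6],
)

```text
t: 12.08
ee_pos: [555.7, -120.7, 233.5]
tcp_rot: [-2.125, -2.314, -0.0]
wrist_force: [-0.0, 0.3, -4.7]
finger_gap: 23.5
grip_force: 40.1
```

Emit:
servo_tool(
  slide=[
    [-0.001,0,0],
    [-0.001,0,0],
    [0,0,0],
    [0,0,0],
    [0,0,0],
  ],
  twist=[
    [0,0,0],
    [0,0,0],
    [0,0,0],
    [0,0,0],
    [0,0,0],
  ],
  gripper=[-0.6,-0.6,-0.6,-0.6,-0.6],
)

```text
t: 12.7
ee_pos: [555.9, -122.8, 233.6]
tcp_rot: [-2.125, -2.314, -0.0]
wrist_force: [-0.5, -0.5, -4.0]
finger_gap: 23.4
grip_force: 40.1
```

Emit:
servo_tool(
  slide=[
    [-0.001,0,0],
    [-0.001,0,0],
    [0,0,0],
    [0,0,0],
    [0,0,0],
  ],
  twist=[
    [0,0,0],
    [0,0,0],
    [0,0,0],
    [0,0,0],
    [0,0,0],
  ],
  gripper=[-0.6,-0.6,-0.6,-0.6,-0.6],
)

```text
t: 13.32
ee_pos: [556.1, -124.8, 233.6]
tcp_rot: [-2.125, -2.314, 0.0]
wrist_force: [-0.1, 0.1, -4.4]
finger_gap: 23.8
grip_force: 40.1
```

Emit:
servo_tool(
  slide=[
    [-0.001,0,0],
    [-0.0005,0,0],
    [0,0,0],
    [0,0,0],
    [0,0,0],
  ],
  twist=[
    [0,0,0],
    [0,0,0],
    [0,0,0],
    [0,0,0],
    [0,0,0],
  ],
  gripper=[-0.6,-0.6,-0.6,-0.6,-0.6],
)

```text
t: 13.95
ee_pos: [556.2, -126.3, 233.6]
tcp_rot: [-2.125, -2.314, -0.0]
wrist_force: [0.6, 0.1, -3.1]
finger_gap: 23.7
grip_force: 40.1
```

Emit:
servo_tool(
  slide=[
    [-0.001,0,0],
    [-0.0005,0,0],
    [0,0,0],
    [0,0,0],
    [0,0,0],
  ],
  twist=[
    [0,0,0],
    [0,0,0],
    [0,0,0],
    [0,0,0],
    [0,0,0],
  ],
  gripper=[-0.6,-0.6,-0.6,-0.6,-0.6],
)

```text
t: 14.58
ee_pos: [556.3, -127.8, 233.6]
tcp_rot: [2.125, 2.314, 0.0]
wrist_force: [-0.2, 0.0, -4.0]
finger_gap: 23.3
grip_force: 40.1
```

Emit:
servo_tool(
  slide=[
    [-0.001,0,0],
    [-0.0005,0,0],
    [0,0,0],
    [0,0,0],
    [0,0,0],
  ],
  twist=[
    [0,0,0],
    [0,0,0],
    [0,0,0],
    [0,0,0],
    [0,0,0],
  ],
  gripper=[-0.6,-0.6,-0.6,-0.6,-0.6],
)

```text
t: 15.2
ee_pos: [556.4, -128.7, 233.5]
tcp_rot: [-2.124, -2.313, -0.001]
wrist_force: [-0.9, 5.0, -3.1]
finger_gap: 23.8
grip_force: 40.2
```

Emit:
servo_tool(
  slide=[
    [0.0027,0,0],
    [0,0,0.003],
    [0,0,0.003],
    [0,0,0.003],
    [0,0,0.0015],
  ],
  twist=[
    [0,0,0],
    [0,0,0],
    [0,0,0],
    [0,0,0],
    [0,0,0],
  ],
  gripper=[-0.6,-0.6,-0.6,-0.6,-0.6],
)

```text
t: 15.82
ee_pos: [556.1, -126.7, 222.7]
tcp_rot: [-2.125, -2.313, 0.0]
wrist_force: [-0.1, -0.2, -4.2]
finger_gap: 23.7
grip_force: 40.1
```

Emit:
servo_tool(
  slide=[
    [0,0,0.001],
    [0,0,0.001],
    [0,0,0],
    [0,0,0],
    [0,0,0],
  ],
  twist=[
    [0,0,0],
    [0,0,0],
    [0,0,0],
    [0,0,0],
    [0,0,0],
  ],
  gripper=[-0.6,-0.6,-0.6,-0.6,-0.6],
)

```text
t: 16.45
ee_pos: [556.3, -126.6, 221.2]
tcp_rot: [2.125, 2.314, 0.0]
wrist_force: [-0.6, -0.2, -4.2]
finger_gap: 23.7
grip_force: 40.1
```

Emit:
servo_tool(
  slide=[
    [0,0,0.001],
    [0,0,0.0005],
    [0,0,0],
    [0,0,0],
    [0,0,0],
  ],
  twist=[
    [0,0,0],
    [0,0,0],
    [0,0,0],
    [0,0,0],
    [0,0,0],
  ],
  gripper=[-0.6,-0.6,-0.6,-0.6,-0.6],
)

```text
t: 17.08
ee_pos: [556.3, -126.7, 219.8]
tcp_rot: [2.125, 2.313, 0.0]
wrist_force: [-0.2, -0.8, -0.8]
finger_gap: 23.3
grip_force: 40.4
```

Emit:
servo_tool(
  slide=[
    [0,0,0.0003],
    [0,0,0],
    [0,0,0],
    [0,0,0],
    [0,0,0],
  ],
  twist=[
    [0,0,0],
    [0,0,0],
    [0,0,0],
    [0,0,0],
    [0,0,0],
  ],
  gripper=[-0.6,-0.6,-0.6,-0.5,-0.45],
  grip_force=20,
)

```text
t: 17.7
ee_pos: [556.4, -126.7, 219.6]
tcp_rot: [2.125, 2.313, 0.0]
wrist_force: [-1.7, -0.3, 2.3]
finger_gap: 23.6
grip_force: 33.4
```

Emit:
servo_tool(
  slide=[
    [0,0,0],
    [0,0,0],
    [0,0,0],
    [0,0,0],
    [0,0,0],
  ],
  twist=[
    [0,0,0],
    [0,0,0],
    [0,0,0],
    [0,0,0],
    [0,0,0],
  ],
  gripper=[-0.43,-0.41,-0.39,-0.37,-0.35],
)

```text
t: 18.32
ee_pos: [556.2, -126.5, 219.2]
tcp_rot: [-2.125, -2.314, -0.0]
wrist_force: [0.3, 0.3, -0.2]
finger_gap: 27.9
grip_force: 0.3
```

Emit:
servo_tool(
  slide=[
    [0,0,0],
    [0,0,0],
    [0,0,0],
    [0,0,0],
    [0,0,0],
  ],
  twist=[
    [0,0,0],
    [0,0,0],
    [0,0,0],
    [0,0,0],
    [0,0,0],
  ],
  gripper=[-0.25,-0.1,0.1,0.25,0.3],
)

```text
t: 18.95
ee_pos: [556.2, -126.6, 219.3]
tcp_rot: [2.125, 2.314, 0.0]
wrist_force: [-0.7, 1.1, -0.2]
finger_gap: 55.5
grip_force: 0.0
```

Emit:
servo_tool(
  slide=[
    [0,0,-0.005],
    [0,0,-0.015],
    [0,0,-0.025],
    [0,0,-0.03],
    [0,0,-0.03],
  ],
  twist=[
    [0,0,0],
    [0,0,0],
    [0,0,0],
    [0,0,0],
    [0,0,0],
  ],
  gripper=[0.3,0.3,0.3,0.3,0.3],
)

```text
t: 19.58
ee_pos: [556.4, -126.6, 326.6]
tcp_rot: [2.124, 2.313, 0.001]
wrist_force: [0.1, 0.0, 0.6]
finger_gap: 55.4
grip_force: 0.0
```

Emit:
servo_tool(
  slide=[
    [0,-0.04,-0.02],
    [0,-0.05,0],
    [0,-0.05,0],
    [0,-0.05,0],
    [0,0,0],
  ],
  twist=[
    [0,0,0],
    [0,0,0],
    [0,0,0],
    [0,0,0],
    [0,0,0],
  ],
  gripper=[0.3,0.3,0.3,0.3,0.3],
)

```text
t: 20.2
ee_pos: [365.2, -142.9, 345.9]
tcp_rot: [2.125, 2.309, -0.0]
wrist_force: [1.0, -0.3, 0.1]
finger_gap: 55.6
grip_force: 0.0
```

Run:
```python
from plant import manip
import cv2,numpy as np
o=np.zeros((600,800,3),np.uint8)
a=manip.get_image("side")["pixels"];b=manip.get_image("top")["pixels"]
A=cv2.resize(a[130:280,240:340],None,fx=4,fy=4,interpolation=cv2.INTER_CUBIC);B=cv2.resize(b[190:290,260:355],None,fx=4,fy=4,interpolation=cv2.INTER_CUBIC)
o[:600,:400]=A;o[:400,410:790]=B
cv2.imwrite("pics/c2.png",o)
```

```text
(no output)
```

View pics/c2.png

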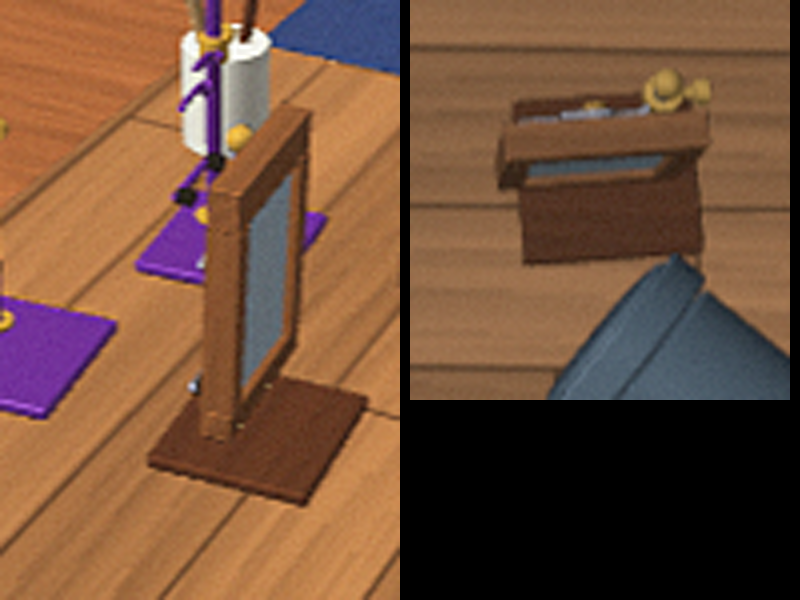

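The mirror hangs upright on the stand (side crop: frame at about (255,290); top crop: stud head at (597,105) on the hook rod), and the arm is clear of it. Handing in.

```bash
python3 -c "
from plant import manip
print(manip.finish_job())"
```

```text
the job is handed in; nothing more can be done
None
```

The mirror is hanging on the stand by its stud, upright with its back to it, and I handed the job in at about 20 s; the hand-in call returned no verdict. The ledge felt to be at about 190.6 mm, and the wrist readings implied at most about 7 N on the hook.

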